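# Loosen a knurled clamp nut by fingertip and swing the lens strap open

### The job

Open the lens holder with a fingertip only, pinching, gripping and lifting nothing. Roll a fingertip along the knurled rim of the clamp nut, anticlockwise seen from above, until the nut has been loosened by two full turns (leave it on its stud there); then push the steel strap by its upright peg out from under the nut and round until it rests against its stop pin, so that the lens lies open. Do not shift the lens in its V-block or the things standing beside the holder.

Things in the scene. Friction and masses are not known exactly. Their poses are not given: they have to be found in the camera images.
- lens_holder: Fixed holder: aluminium base plate 68 mm (its x) by 168 mm (its y) by 10 mm; origin at the centre of its underside, z up. Dark V-block, 28 mm high, in the middle, V along x. Pivot post at y = +55 mm, threaded stud (11 mm thick, top at z = 91 mm) at y = -55 mm. Strap between them, z = 50 to 56 mm. Stop pin at x = +26, y = +67 mm. Turned at most 30 degrees: seen from the robot the nut is on the right.
- nut_rim (a point): Centre of the knurled steel clamp nut, on the stud's vertical axis, half way up its rim, z = 71 mm when tight. The rim is 48 mm in diameter and reaches 8.8 mm below and above this point. A 22 mm shoulder under it sits behind two 4 mm high lips of the strap. Within 65 mm of the axis nothing else but the stud stands above z = 60 mm. A dark index line on the top face, 12 to 22 mm from the axis, turns with it.
- clamp_nut (a joint): Nut angle in rad, positive = anticlockwise from above = loosening; 0 to 0.4 at the start (tight), two full turns add 12.57; the thread has 4 turns. It climbs 3 mm a turn and stays where it is left. Turning takes about 1.3 N along the rim, so a finger pressed on the rim with a few newtons drags it round. Its shoulder is clear of the strap's lips only after 1.4 turns.
- strap (a joint): Strap angle in rad about its pivot: 0 = closed, over the lens and under the nut; 1.5 = against the stop pin. Positive = anticlockwise from above: the free end, 128 mm from the pivot, swings from the stud towards the holder's +x. It stays where it is left; pivot friction 0.05 N m.
- pivot (a point): Point on the strap's vertical pivot axis at the strap's underside, 50 mm above the bench. A bolt head of 16 mm diameter tops it at 62 mm.
- peg (a point): Dark round finger peg standing on the strap, 10 mm in diameter, 35 mm from the pivot axis; this point is on its axis at z = 68 mm, the peg stands free from z = 59 to z = 80 mm. It moves with the strap. Pushed from its -x side (holder frame, strap closed) towards +x and round the pivot, it opens the strap.
- lens: Black barrel lens, diameter 34 mm, 76 mm long, lying loose in the V-block under the strap, its axis along the holder's x, axis height 32 mm, top at 49 mm; origin at the end of the barrel nearer the holder's -x side. To be left as it lies.
- lens_cap: Black lens cap, diameter 34 mm, 8 mm high, on the bench by the holder; origin at the centre of its underside. To be left alone.
- loupe: Black eye loupe, diameter 37 mm, 28 mm high, on the bench by the holder; origin at the centre of its underside. To be left alone.
- screw_cup: Small steel cup, diameter 45 mm, 18 mm high, on the bench beyond the holder; origin at the centre of its underside. To be left alone.
Things that resemble listed ones, but are neither listed nor needed, are in the scene too. There is more than one size of the lens_holder; the job needs the largest.

How it is judged (in metres and radians):
On the way, in this order (a step that is already met when the one before it is completed fails the run):
1. the nut is loosened by about two full turns while the strap is still closed (value of joint clamp_nut above 11.5 rad and value of joint strap below 0.15 rad), for 0.1 s.
2. the strap is swung open to its stop (value of joint strap above 1.35 rad), for 0.1 s.
At the end, for the whole second after the job is handed in: The nut stands about two turns from tight (joint between 11.5 and 15.0 rad, 1.8 to 2.4 turns), the strap is open against its stop (beyond 1.35 rad) and at rest, the lens lies in its V within 6 mm of where it was, and the cap, the loupe and the cup are within 15 mm of where they stood (value of joint clamp_nut between 11.5 and 15 rad and value of joint strap above 1.35 rad and velocity of joint strap between -0.05 and 0.05 rad/s and distance of lens from where it was at the start of the episode below 0.006 m and linear speed of lens below 0.02 m/s and distance of each of lens_cap, loupe, screw_cup from where it was at the start of the episode below 0.015 m); the robot touches nothing.
It fails at once if the nut is pinched between the fingers (horizontal distance between the grasp point and nut_rim below 0.012 m and contact force between the fingers and clamp_nut above 0.5 N).
It fails at once if the peg is pinched between the fingers (horizontal distance between the grasp point and peg below 0.007 m and contact force between the fingers and strap above 0.5 N).
It fails at once if the lens is shifted or lifted (distance of lens from where it was at the start of the episode above 0.006 m).
It fails at once if the lens cap, the loupe or the screw cup is shifted or lifted (distance of any of lens_cap, loupe, screw_cup from where it was at the start of the episode above 0.015 m).
It also fails if it takes over 67 s, if anything falls off the work surface, if the arm or the gripper's body presses on something with over 40 N, if the wrist force passes 120 N, or if a joint passes its speed limit or range.

### The arm

A 6-joint arm with a two-finger parallel gripper is mounted at the origin on a cart in front of the work surface, level with it; the furniture and walls round the work are solid. World frame = base frame: x ahead of the robot, y to its left, z up, the work surface at z = 0. Lengths are in mm, angles in rad, forces in N, time in s.
With the tool pointing down it reaches from about 275 to 1000 mm from the base axis. Payload 8.4 kg.
Tool frame: the origin (TCP) lies on the centre line of the jaws, within the pads' length; the fingertips stand 22 mm ahead of it and the grasp point (between the pads) lies 3 mm ahead of it; z points along the fingers, x is the direction in which the jaws open and shut, and the axes are right-handed (so a half turn about z gives the same grasp; the last joint's range is limited). The gripper opens to 85 mm and grips with 20 to 120 N. Pads are 22 mm wide; open, the fingers measure 114 mm over their backs; the gripper's body (76 mm by 85 mm) begins 54 mm behind the grasp point. The pads swing forward as they close: fully open they stand 13 mm farther back than shut.
Start: joints at [-1.117, 0.353, 1.633, -0, 1.155, -0.002], TCP at [275.112, -561.196, 253.281] pointing down, gripper open.
Joint ranges: [-2.63, 2.63], [-0.92, 2.1], [0.06, 2.66], [-1.3, 4.44], [0, 2.69], [-3.02, 3.02]. Speed limits (rad/s): [2.22, 2.22, 2.79, 3.14, 3.14, 3.14].

### API

Orientations are given as [roll, pitch, yaw] about the fixed x, y, z axes, in that order (R = Rz(yaw) Ry(pitch) Rx(roll)).
In Python, from rig import status, viewer, job gives the robot as it stands.
- The arm moves only by the tool send_rows, never from a script. Its argument "plan" is a list of rows, each a list of 3 entries, a list of its own where there are three numbers: the shift along the tool's x, y, z in m, then the turn, a rotation vector about the tool's x, y, z in rad, then the opening, from -1 (shut) to 1 (fully open). In form: [[[x, y, z], [rx, ry, rz], jaw], ...]. A call has exactly 5 rows; each row is the pose to reach, as a shift and turn from the pose measured when the call began, along the tool's axes at that moment; what a row does not reach only later rows make up. A row lasts 1/12 s, in which the tool goes at most 41.7 mm and 7.16 degrees, less where a joint would pass 70% of its speed; a pose out of reach is approached as far as the arm can. A call with a gripper value outside its range is refused whole. The fingers move at their own pace and stop on an object; "squeeze" is the grip in N (left out, the last holds). Time passes only in rows, so rows that repeat a pose let the fingers close, or fill a call up. It gives the time, the measured TCP pose, the force and the opening at its end, in the units of the state.
- status.sense(): the state, without advancing time (a new reading comes with each control period).
- viewer.grab_frame(name): name is "scene" or "top" or "wrist"; returns the picture (420x560x3 uint8, red, green, blue); there is no depth.
- viewer.camera_params(name): a dict with "intrinsics" (3x3 intrinsics, pixels), "xyz" and "orientation" of the camera in the world. Camera axes: x right, y down, z forward; pixel columns grow to the right and rows downward; lengths in mm; the calibration is good to about 2 mm. The wrist camera is an equidistant fisheye: a pixel r from the principal point sees the ray r / f radians off the axis. A picture is of the moment at which its call begins: read the wrist's pose just before it. camera_params takes no time and is no camera call; for the wrist camera it gives the pose at the moment of the call.
- job.sign_off(): hands the job in, once; it reports no verdict.
Trained networks look in the newest picture that a camera, given by its name, has taken for a name from the list of things; names that differ only in an ending like _2 or _b are one class to them, and where a whole thing is asked for, a point or a joint stands for the part that bears it (a point fixed in the world has none). Each returns a list of dicts, best first, with "p" (0 to 1); they miss things now and then, are a little off and sometimes report something else, mostly with a low value. They report only what shows in the picture. A call takes as long as a camera call. They do not tell look-alikes from the thing itself.
- viewer.cut_out(label, camera): "mask" (420x560 bool, what is visible of it) and "extent" ([left, top, width, height] in pixels, round what is visible of it).
The state is a dict: "clock": time; "qpos": joint angles; "qvel": joint speeds; "joint_efforts": joint torques, N m; "eef_pos": TCP position; "tcp_rot": TCP orientation; "contact_force": force on the tool from outside, world axes, zero at the start; "wrist_torque": the same for the moment, N m; "opening": opening from 0.0 (shut) to 1.0 (fully open).
Only numpy, scipy, OpenCV 4.12 (cv2) and the standard library are available. Lean on these libraries where they do the work, as an engineer would, in place of code of your own. Each camera call takes 0.05 s, during which the arm holds its last target.

## Working session

There is one attempt and no reset: what is moved stays moved. The work goes in short steps, Python scripts to look and compute and a tool call to move; the robot and the scene stay as the last step left them, time stands still between calls to the robot, and variables do not carry over. Pictures are saved under pics/ and viewed, and the job is handed in when it is done.

Besides the shell and the picture viewer there is one more tool, called after "Emit:" by a JSON object that holds its "api" and its "payload", one argument or row to a line. send_rows: Moves the arm, as the interface text tells. Its arguments: {"type":"object","properties":{"plan":{"type":"array"},"squeeze":{"type":"number"}},"required":["plan"]}

```bash
ls; mkdir -p pics; python3 - <<'E'
from rig import status, viewer, job
import cv2
print(status.sense())
for n in ("scene","top"):
    im=viewer.grab_frame(n); cv2.imwrite(f"pics/{n}0.png",im[:,:,::-1]); print(n,viewer.camera_params(n))
E
```

```text
pics
{'clock': 0.0, 'qpos': array([-1.11741039e+00,  3.53657737e-01,  1.63413944e+00,  2.56451076e-05,
        1.15519246e+00, -2.39907844e-03]), 'qvel': array([ 0.00146049,  0.00031668, -0.00174897, -0.00085557,  0.00059763,
       -0.00101636]), 'joint_efforts': array([-1.30607928e-03, -6.05260992e+01, -3.42056644e+01, -2.42288679e-04,
        9.34372918e-03, -1.15171616e-05]), 'eef_pos': array([ 274.91622889, -560.792286  ,  252.55339996]), 'tcp_rot': array([-3.14156585e+00,  1.39691681e-03, -1.11502166e+00]), 'contact_force': array([ 0.06155679,  0.47493257, -0.00822703]), 'wrist_torque': array([ 0.03818647, -0.05378885,  0.01742294]), 'opening': 0.9978428271460913}
scene {'intrinsics': array([[517.44540776,   0.        , 276.44676618],
       [  0.        , 517.44540776, 200.82854378],
       [  0.        ,   0.        ,   1.        ]]), 'xyz': array([116.21866469, 382.43615507, 704.63667869]), 'orientation': array([-2.39755666, -0.01978723, -2.37076682])}
top {'intrinsics': array([[513.08524198,   0.        , 282.99026404],
       [  0.        , 513.08524198, 205.27678233],
       [  0.        ,   0.        ,   1.        ]]), 'xyz': array([392.07311494, -52.64499309, 944.81677772]), 'orientation': array([-3.02886205, -0.00597981, -1.56143675])}
```

View pics/scene0.png

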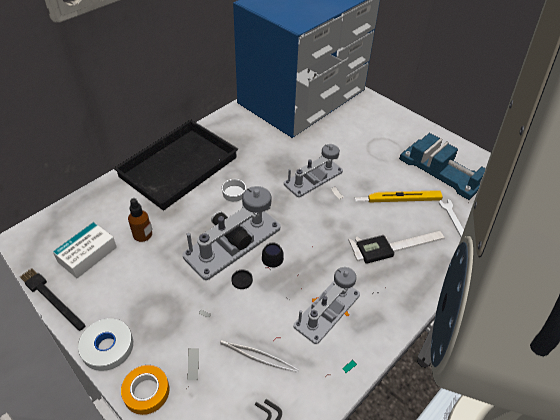

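View pics/top0.png

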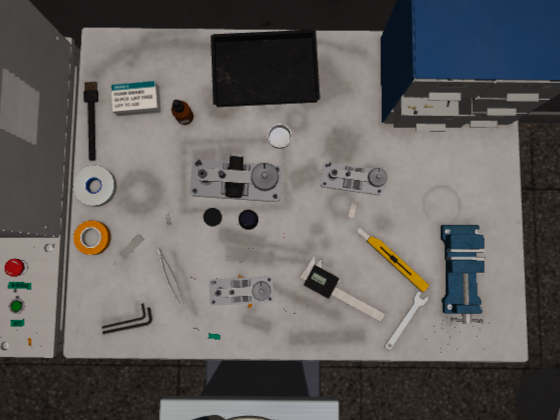

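The large holder is at about (236,178) in the top view, with the nut on the right at (265,177). The cap is at (212,217), the loupe at (248,219) and the cup at (279,136). Two smaller look-alikes stand at (354,178) and (240,290). Next I'll measure.

```bash
cat > h.py <<'E'
import numpy as np, cv2
from scipy.spatial.transform import Rotation as R
from rig import status, viewer, job
def ray(cam,px,P=None):
    P=P or viewer.camera_params(cam); K=P["intrinsics"]; d=np.array([(px[0]-K[0,2])/K[0,0],(px[1]-K[1,2])/K[1,1],1.])
    if cam=="wrist":
        r=np.hypot(d[0],d[1]); d=np.array([d[0]/r*np.sin(r),d[1]/r*np.sin(r),np.cos(r)]) if r>1e-9 else np.array([0,0,1.])
    return P["xyz"],R.from_euler("xyz",P["orientation"]).as_matrix()@d
def at(cam,px,z,P=None):
    o,d=ray(cam,px,P); return o+d*(z-o[2])/d[2]
def proj(cam,p,P=None):
    P=P or viewer.camera_params(cam); K=P["intrinsics"]
    c=R.from_euler("xyz",P["orientation"]).as_matrix().T@(np.array(p)-P["xyz"])
    if cam=="wrist":
        r=np.hypot(c[0],c[1]); th=np.arctan2(r,c[2]); return np.array([K[0,2]+K[0,0]*th*c[0]/r,K[1,2]+K[1,1]*th*c[1]/r])
    return np.array([K[0,2]+K[0,0]*c[0]/c[2],K[1,2]+K[1,1]*c[1]/c[2]])
def cross(cs):  # least-squares intersection of rays [(cam,px)]
    A=0;b=0
    for c,p in cs:
        o,d=ray(c,p); d=d/np.linalg.norm(d); M=np.eye(3)-np.outer(d,d); A=A+M; b=b+M@o
    return np.linalg.solve(A,b)
E
python3 - <<'E'
from h import *
for c in ("top","scene"):
    im=viewer.grab_frame(c)
    x0,y0=(180,110) if c=="top" else (170,165)
    cr=im[y0:y0+125,x0:x0+125]
    cv2.imwrite(f"pics/{c}_z.png",cv2.resize(cr,None,fx=4.8,fy=4.8,interpolation=cv2.INTER_CUBIC)[:,:,::-1])
    for l in ("lens_holder","clamp_nut","nut_rim","peg","pivot","strap","lens","lens_cap","loupe","screw_cup"):
        for r in viewer.cut_out(l,c)[:4]:
            m=r["mask"]; ys,xs=np.nonzero(m)
            if len(xs): print(c,l,round(r["p"],2),r["extent"],(xs.mean().round(1),ys.mean().round(1)),len(xs))
E
```

```text
top lens_holder 0.85 [206.9, 274.4, 70.0, 29.5] (np.float64(240.6), np.float64(290.7)) 1672
top lens_holder 0.84 [184.6, 159.0, 95.9, 42.4] (np.float64(235.5), np.float64(179.8)) 2907
top lens_holder 0.82 [321.4, 161.1, 65.8, 34.8] (np.float64(352.6), np.float64(178.3)) 1628
top clamp_nut 0.74 [368.7, 167.4, 17.4, 18.2] (np.float64(376.2), np.float64(177.2)) 225
top clamp_nut 0.7 [252.5, 163.8, 25.4, 29.5] (np.float64(264.2), np.float64(176.6)) 561
top clamp_nut 0.53 [251.4, 281.5, 18.7, 21.6] (np.float64(261.1), np.float64(290.6)) 260
top clamp_nut 0.27 [223.6, 152.4, 21.3, 47.5] (np.float64(233.9), np.float64(176.9)) 512
top nut_rim 0.83 [254.4, 280.0, 15.5, 21.6] (np.float64(260.7), np.float64(290.5)) 269
top nut_rim 0.67 [250.0, 162.5, 29.3, 25.9] (np.float64(263.9), np.float64(176.9)) 562
top nut_rim 0.51 [369.5, 168.7, 17.1, 18.0] (np.float64(376.3), np.float64(177.7)) 221
top peg 0.97 [195.9, 167.7, 52.6, 16.3] (np.float64(226.3), np.float64(175.9)) 613
top peg 0.82 [218.4, 286.1, 33.2, 10.6] (np.float64(234.9), np.float64(291.7)) 291
top peg 0.58 [328.7, 167.1, 38.0, 11.8] (n
[... 2671 characters left out ...]
ene pivot 0.63 [295.3, 265.4, 63.1, 76.9] (np.float64(328.6), np.float64(305.5)) 2430
scene strap 0.72 [200.2, 206.7, 68.6, 39.2] (np.float64(227.7), np.float64(224.3)) 809
scene strap 0.55 [308.9, 280.1, 37.8, 38.8] (np.float64(325.9), np.float64(301.1)) 436
scene strap 0.54 [292.8, 157.8, 37.5, 17.5] (np.float64(313.6), np.float64(164.3)) 232
scene lens 0.59 [210.7, 215.2, 42.1, 38.2] (np.float64(234.4), np.float64(233.2)) 518
scene lens_cap 0.59 [231.9, 266.6, 19.0, 22.5] (np.float64(241.8), np.float64(279.1)) 335
scene loupe 0.58 [261.9, 243.0, 18.2, 25.3] (np.float64(272.2), np.float64(254.8)) 451
scene screw_cup 0.89 [221.1, 180.6, 24.8, 21.6] (np.float64(232.9), np.float64(189.4)) 427
```

View pics/top_z.png

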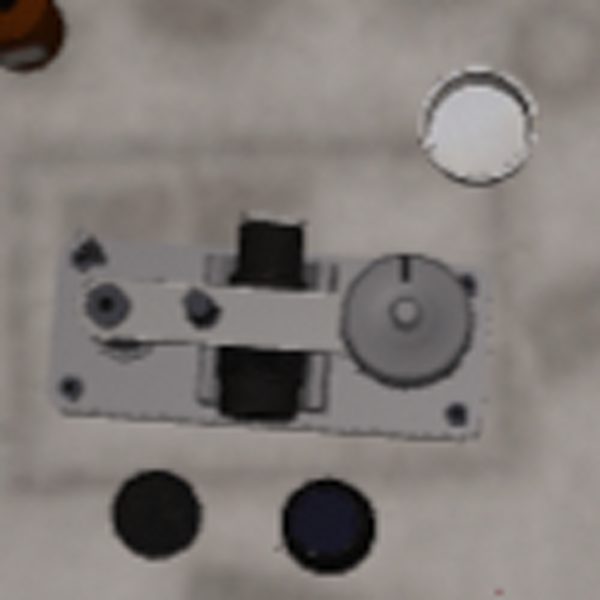

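View pics/scene_z.png

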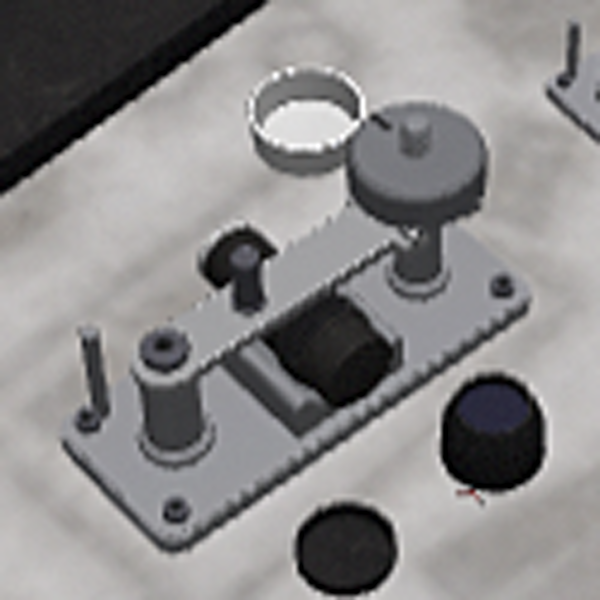

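```bash
python3 - <<'E'
from h import *
S=lambda p:(180+p[0]/4.8,110+p[1]/4.8)
print("nut", at("top",(264.3,176.8),79.8), at("scene",(256.5,199.3),74))
print("cap",at("top",(211.7,216.8),4),"loupe",at("top",(248,219.3),20),"cup",at("top",(279,136),12))
print("plate c", at("top",(235.6,180),12))
print(proj("wrist",[450,-60,70]))
E
```

```text
nut [538.64789093 -24.53855229  79.8       ] [537.53782532 -21.73464678  74.        ]
cap [475.98977304  73.63782574   4.        ] loupe [470.6761679   5.8150601  20.       ] cup [627.18673186 -48.60831426  12.        ]
plate c [543.62987147  30.34814652  12.        ]
[ 10.63132489 -71.45634941]
```

```bash
python3 - <<'E'
from h import *
from scipy.optimize import least_squares
T=lambda p:(180-.4+p[0]/4.8,110-.4+p[1]/4.8)
S=lambda p:(170-.4+p[0]/4.8,165-.4+p[1]/4.8)
PT=viewer.camera_params("top");PS=viewer.camera_params("scene")
obs=[("top",T((405,312)),(0,-55,91)),("top",T((107,304)),(0,55,62)),("top",T((407,320)),(0,-55,79.8)),
("scene",S((415,122)),(0,-55,91)),("scene",S((164,345)),(0,55,62)),("scene",S((244,255)),(0,20,80)),
("scene",S((89,330)),None),
("top",T((200,301)),(0,20,80)), ("top",T((70,388)),None)]
obs=[o for o in obs if o[2]]
def w(p,q): c,s=np.cos(p[2]),np.sin(p[2]); return np.array([p[0]+c*q[0]-s*q[1],p[1]+s*q[0]+c*q[1],q[2]])
f=lambda p: np.concatenate([proj(c,w(p,q),PT if c=="top" else PS)-np.array(u) for c,u,q in obs])
r=least_squares(f,[540,30,0.]);print(r.x,r.fun.reshape(-1,2).round(1))
for cc in ("top","scene"):
    rr=least_squares(lambda p:np.concatenate([proj(c,w(p,q),PT if c=="top" else PS)-np.array(u) for c,u,q in obs if c==cc]),[540,30,0.]);print(cc,rr.x)
p=r.x
for n,q in dict(nut=(0,-55,71),pivot=(0,55,50),peg=(0,20,68),stop=(26,67,50),lens0=(-38,0,32)).items(): print(n,w(p,q))
# overlay
for c,P,x0,y0 in(("top",PT,180,110),("scene",PS,170,165)):
    im=cv2.imread(f"pics/{c}_z.png")
    pts=[(34,84,10),(-34,84,10),(-34,-84,10),(34,-84,10)]
    pp=np.array([(proj(c,w(p,q),P)-[x0-.4,y0-.4])*4.8 for q in pts]).astype(int)
    cv2.polylines(im,[pp],True,(0,0,255))
    a=np.linspace(0,6.28,40)
    for z in (79.8,62.2):
        pp=np.array([(proj(c,w(p,(24*np.cos(t),-55+24*np.sin(t),z)),P)-[x0-.4,y0-.4])*4.8 for t in a]).astype(int)
        cv2.polylines(im,[pp],True,(0,255,0))
    cv2.imwrite(f"pics/{c}_o.png",im)
E
python3 -c "
import cv2,numpy as np
a=cv2.imread('pics/top_o.png');b=cv2.imread('pics/scene_o.png')
cv2.imwrite('pics/o.png',cv2.resize(np.hstack([a,b]),(800,400)))"
```

```text
[ 5.43994549e+02  3.02331020e+01 -6.32113596e-02] [[ 0.2 -0. ]
 [-0.2 -0.1]
 [-0.  -0.5]
 [ 0.4  0.4]
 [ 0.1 -0.4]
 [ 0.2 -0.1]
 [-0.7  0.2]]
top [ 5.43873727e+02  2.99523206e+01 -6.90507892e-02]
scene [ 5.44259537e+02  3.05583763e+01 -5.12071420e-02]
nut [540.52023936 -24.65705349  71.        ]
pivot [547.46885936  85.1232575   50.        ]
peg [545.25793481  50.19315855  68.        ]
stop [574.17496413  95.45689034  50.        ]
lens0 [506.07044193  32.63353437  32.        ]
```

View pics/o.png

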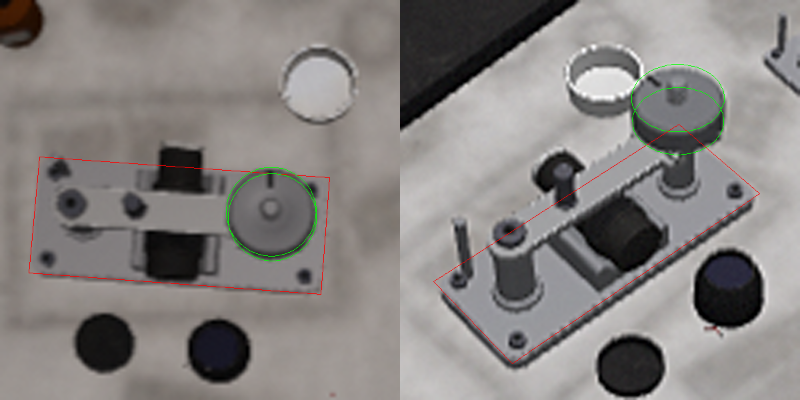

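View pics/top_o.png

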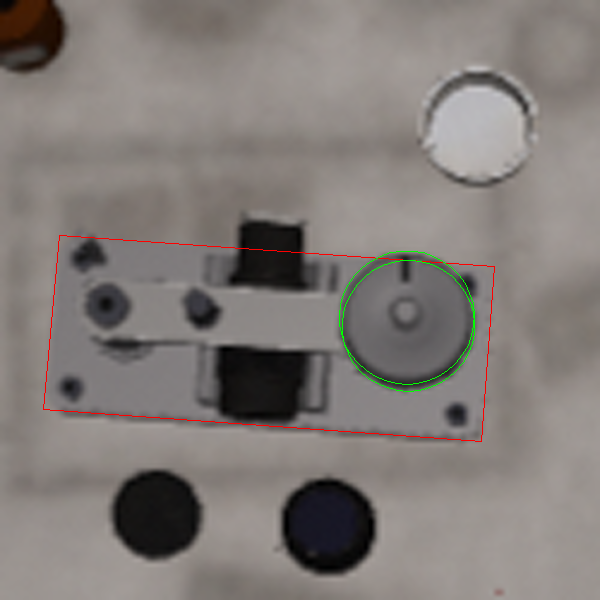

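View pics/scene_o.png

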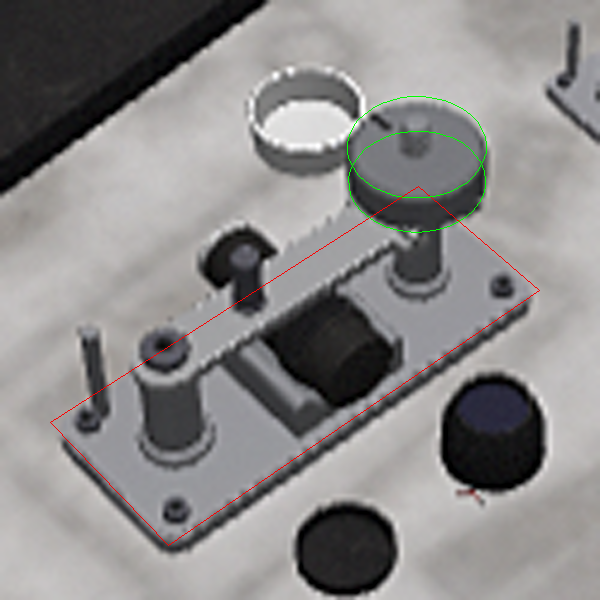

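The fit agrees to under 1 px. The nut axis is at about (540,-24.5), the pivot at (547.5,85), the peg at (545,50), and the index line points to world +x. Next I'll move above the near side of the nut with the jaws shut and the tool squared to the world axes.

```bash
cat >> h.py <<'E'
def rows(targets,yaw=0.,jaw=-1):
    s=status.sense(); Rm=R.from_euler("xyz",s["tcp_rot"]); out=[]
    rt=(Rm.inv()*R.from_euler("xyz",[np.pi,0,yaw])).as_rotvec()
    print("pose",s["eef_pos"].round(1),s["tcp_rot"].round(3),"rotvec",rt.round(3))
    for t in targets: print((Rm.inv().apply(np.array(t)-s["eef_pos"])/1000).round(4).tolist())
E
python3 -c "
from h import *
rows([(475,-24,170)])"
```

```text
pose [ 275.1 -561.2  253.3] [-3.142  0.    -1.115] rotvec [-0.     0.    -1.115]
[-0.3944, -0.4159, 0.0833]
```

Emit:
{"api": "send_rows", "payload": {
  "plan": [
    [[-0.028,-0.03,0.0],[0,0,-0.08],-1],
    [[-0.056,-0.06,0.0],[0,0,-0.16],-1],
    [[-0.084,-0.09,0.0],[0,0,-0.24],-1],
    [[-0.112,-0.12,0.0],[0,0,-0.32],-1],
    [[-0.14,-0.15,0.0],[0,0,-0.4],-1]
  ],
  "squeeze": 60
}}

```text
clock: 1.62
eef_pos: [348.4, -367.8, 253.3]
tcp_rot: [-3.142, -0.0, -0.712]
contact_force: [0.8, 0.2, 0.4]
opening: 0.3
```

```bash
python3 -c "
from h import *
rows([(475,-24,170)])"
```

```text
pose [ 348.4 -367.8  253.3] [-3.142 -0.    -0.712] rotvec [ 0.    -0.    -0.712]
[-0.1287, -0.343, 0.0833]
```

Emit:
{"api": "send_rows", "payload": {
  "plan": [
    [[-0.014,-0.038,0.009],[0,0,-0.09],-1],
    [[-0.028,-0.076,0.018],[0,0,-0.18],-1],
    [[-0.042,-0.114,0.027],[0,0,-0.27],-1],
    [[-0.056,-0.152,0.036],[0,0,-0.36],-1],
    [[-0.07,-0.19,0.045],[0,0,-0.45],-1]
  ]
}}

```text
clock: 2.03
eef_pos: [419.6, -177.0, 208.5]
tcp_rot: [3.141, -0.001, -0.258]
contact_force: [0.8, -0.3, -0.3]
opening: -0.003
```

```bash
python3 -c "
from h import *
rows([(475,-24,170)])"
```

```text
pose [ 419.6 -177.   208.5] [ 3.141e+00 -1.000e-03 -2.580e-01] rotvec [ 0.    -0.001 -0.258]
[0.0145, -0.1621, 0.0385]
```

Emit:
{"api": "send_rows", "payload": {
  "plan": [
    [[0.003,-0.035,0.009],[0,0,-0.07],-1],
    [[0.006,-0.07,0.018],[0,0,-0.14],-1],
    [[0.009,-0.105,0.027],[0,0,-0.2],-1],
    [[0.012,-0.14,0.036],[0,0,-0.258],-1],
    [[0.0145,-0.162,0.0385],[0,0,-0.258],-1]
  ]
}}

```text
clock: 2.45
eef_pos: [475.1, -21.3, 169.0]
tcp_rot: [3.142, -0.001, 0.005]
contact_force: [-0.5, -1.1, -0.2]
opening: -0.001
```

```bash
python3 -c "
from h import *
rows([(485,-12,86)])
P=viewer.camera_params('wrist'); im=viewer.grab_frame('wrist'); cv2.imwrite('pics/w1.png',im[:,:,::-1])
print(P)
for q in [(540.5,-24.6,79.8),(540.5,-24.6,91),(547.5,85,62),(545.3,50.2,80)]: print(proj('wrist',q,P))"
```

```text
pose [475.1 -21.3 169. ] [ 3.142e+00 -1.000e-03  5.000e-03] rotvec [ 0.    -0.001  0.005]
[0.0099, -0.0093, 0.083]
{'intrinsics': array([[325.1922621 ,   0.        , 282.41652979],
       [  0.        , 325.1922621 , 205.76967591],
       [  0.        ,   0.        ,   1.        ]]), 'xyz': array([474.91656463,  44.95325311, 288.99634097]), 'orientation': array([ 2.87605299e+00, -7.35212996e-04,  6.54000019e-03])}
[375.59683614 223.86263397]
[380.07149876 229.14616658]
[384.91779008  67.87929134]
[389.26606797 115.31880006]
```

View pics/w1.png

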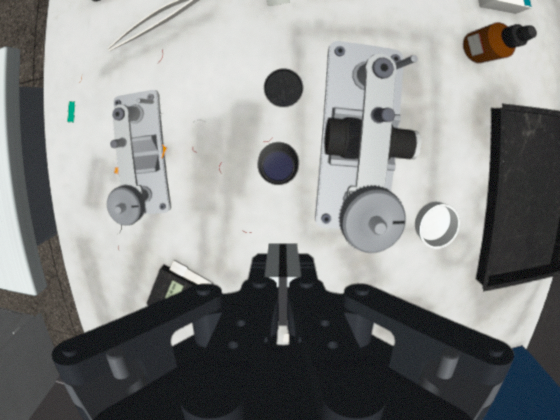

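The wrist view shows the nut at (373,219), with its index line at 9 pointing right (world +x), the stud tip at (380,227) and the peg at (388,115). All are within about 1.5 mm of prediction. I'll descend beside the near side of the rim.

Emit:
{"api": "send_rows", "payload": {
  "plan": [
    [[0.003,-0.001,0.03],[0,0,0],-1],
    [[0.006,-0.001,0.06],[0,0,0],-1],
    [[0.01,-0.001,0.083],[0,0,0],-1],
    [[0.01,-0.001,0.083],[0,0,0],-1],
    [[0.01,-0.001,0.083],[0,0,0],-1]
  ]
}}

```text
clock: 2.92
eef_pos: [485.9, -18.4, 85.7]
tcp_rot: [-3.14, 0.001, 0.003]
contact_force: [0.4, 0.1, 0.3]
opening: 0.001
```

Emit:
{"api": "send_rows", "payload": {
  "plan": [
    [[0.006,0,0],[0,0,0],-1],
    [[0.01,0,0],[0,0,0],-1],
    [[0.014,0,0],[0,0,0],-1],
    [[0.016,0,0],[0,0,0],-1],
    [[0.018,0,0],[0,0,0],-1]
  ]
}}

```text
clock: 3.33
eef_pos: [503.3, -18.4, 86.3]
tcp_rot: [-3.14, 0.003, 0.002]
contact_force: [-7.6, 0.4, 5.9]
opening: 0.003
```

Contact is at about x=503 with 7.6 N. I'll make a short test stroke to -y (anticlockwise on the near side).

Emit:
{"api": "send_rows", "payload": {
  "plan": [
    [[0.001,0.003,0],[0,0,0],-1],
    [[0.001,0.006,0],[0,0,0],-1],
    [[0.001,0.009,0],[0,0,0],-1],
    [[0.001,0.012,0],[0,0,0],-1],
    [[0.001,0.015,0],[0,0,0],-1]
  ]
}}

```text
clock: 3.75
eef_pos: [503.3, -33.4, 86.4]
tcp_rot: [-3.14, 0.004, 0.002]
contact_force: [-3.3, 1.2, 2.9]
opening: 0.002
```

```bash
python3 -c "
from h import *
rows([(502,-35,86)])
im=viewer.grab_frame('top'); P=viewer.camera_params('wrist'); im2=viewer.grab_frame('wrist')
cv2.imwrite('pics/w2.png',np.hstack([cv2.resize(im[125:225,200:300],(400,400)),cv2.resize(im2[150:290,290:430],(400,400))])[:,:,::-1])"
```

```text
pose [503.3 -33.4  86.4] [-3.14e+00  4.00e-03  2.00e-03] rotvec [-0.001  0.004  0.002]
[-0.0013, 0.0016, 0.0004]
```

View pics/w2.png

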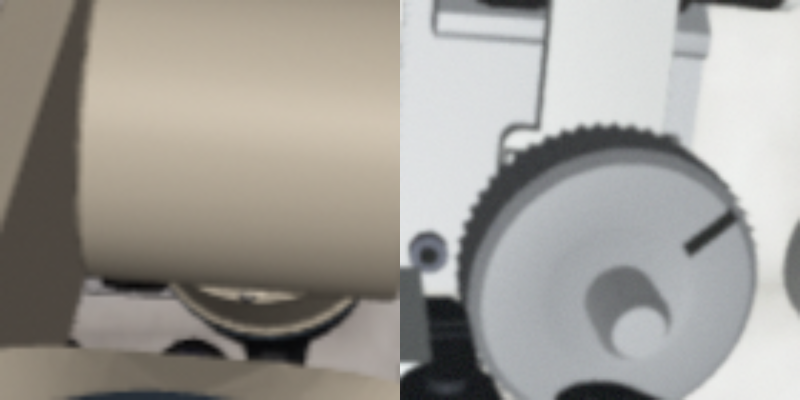

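The index line turned about 36°, which matches a 15 mm stroke with no slip. Now I'll orbit the finger without rotating it, on a rounded-rectangle path around the nut, checking the force after each call.

```bash
cat >> h.py <<'E'
def path(s,c=(540,-24.3),r=22.5,hx=13.2,hy=11.):
    """TCP at arc length s (mm) anticlockwise; s=0 at near-face end (start of first corner arc)"""
    q=r*np.pi/2; c=np.array(c); segs=[q,2*hx,q,2*hy,q,2*hx,q,2*hy]; s=s%sum(segs)
    cc=[(-hx,-hy),(hx,-hy),(hx,hy),(-hx,hy)]
    for i,L in enumerate(segs):
        if s<=L: break
        s-=L
    k=i//2; C=c+cc[k]; 
    if i%2==0: a=np.pi+k*np.pi/2+s/r; return C+r*np.array([np.cos(a),np.sin(a)])
    a=np.pi+(k+1)*np.pi/2; t=np.array([-np.sin(a),np.cos(a)])
    return C+r*np.array([np.cos(a),np.sin(a)])+t*s
def orb(s0,ds,n=5,z=86,**k):
    s=status.sense(); p=s["eef_pos"]; Rm=R.from_euler("xyz",s["tcp_rot"])
    rt=(Rm.inv()*R.from_euler("xyz",[np.pi,0,0])).as_rotvec()
    print("pose",p.round(1),"F",s["contact_force"].round(1),"rot",rt.round(3))
    for i in range(1,n+1):
        w=path(s0+ds*i,**k); d=Rm.inv().apply(np.array([w[0],w[1],z])-p); print(i,w.round(1),(d/1000).round(4).tolist())
E
python3 -c "
from h import *
orb(-2,6)"
```

```text
pose [503.5 -33.7  86.3] F [-4.7 -0.5  3.5] rot [-0.001  0.004  0.002]
1 [504.7 -39.3] [0.0011, 0.0055, 0.0003]
2 [506.5 -45. ] [0.0029, 0.0112, 0.0003]
3 [509.8 -50. ] [0.0062, 0.0163, 0.0003]
4 [514.2 -54. ] [0.0107, 0.0202, 0.0002]
5 [519.6 -56.6] [0.016, 0.0229, 0.0002]
```

Emit:
{"api": "send_rows", "payload": {
  "plan": [
    [[0.001,0.0055,0],[0,0,0],-1],
    [[0.003,0.011,0],[0,0,0],-1],
    [[0.006,0.016,0],[0,0,0],-1],
    [[0.0105,0.02,0],[0,0,0],-1],
    [[0.016,0.023,0],[0,0,0],-1]
  ]
}}

```text
clock: 4.27
eef_pos: [520.6, -57.4, 86.4]
tcp_rot: [-3.141, 0.003, 0.002]
contact_force: [-0.0, -0.0, 0.3]
opening: 0.001
```

```bash
python3 -c "
from h import *
orb(28,7)
P=viewer.camera_params('wrist'); im2=viewer.grab_frame('wrist')
cv2.imwrite('pics/w3.png',cv2.resize(im2[100:310,230:510],(800,600))[:,:,::-1])"
```

```text
pose [520.6 -57.4  86.4] F [-0.  -0.   0.3] rot [-0.001  0.003  0.002]
1 [526.5 -57.8] [0.0059, 0.0004, 0.0004]
2 [533.5 -57.8] [0.0129, 0.0004, 0.0004]
3 [540.5 -57.8] [0.0199, 0.0004, 0.0004]
4 [547.5 -57.8] [0.0269, 0.0004, 0.0004]
5 [554.5 -57.8] [0.0339, 0.0004, 0.0003]
```

View pics/w3.png

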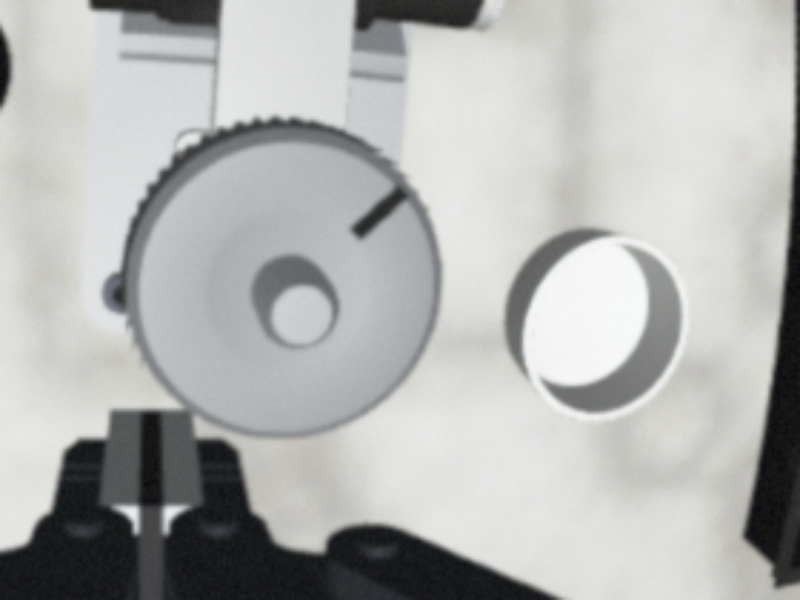

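The corner lost contact: the tips are narrower than the finger body, and the nut did not turn on this call. Rack-like strokes on the flat near face worked without slip, so I'll repeat those, one cycle of retreat, return, press and stroke per call.

Emit:
{"api": "send_rows", "payload": {
  "plan": [
    [[-0.025,0.0,0],[0,0,0],-1],
    [[-0.025,-0.025,0],[0,0,0],-1],
    [[-0.025,-0.045,0],[0,0,0],-1],
    [[-0.02,-0.045,0],[0,0,0],-1],
    [[-0.0165,-0.045,0],[0,0,0],-1]
  ]
}}

```text
clock: 4.73
eef_pos: [504.9, -12.0, 86.5]
tcp_rot: [-3.141, 0.004, 0.003]
contact_force: [-12.7, 4.9, 6.1]
opening: -0.004
```

Emit:
{"api": "send_rows", "payload": {
  "plan": [
    [[0.0005,0.0045,0],[0,0,0],-1],
    [[0.0005,0.009,0],[0,0,0],-1],
    [[0.0005,0.0135,0],[0,0,0],-1],
    [[0.0005,0.018,0],[0,0,0],-1],
    [[0.0005,0.022,0],[0,0,0],-1]
  ]
}}

```text
clock: 5.15
eef_pos: [503.8, -34.7, 86.1]
tcp_rot: [-3.14, 0.008, 0.003]
contact_force: [-6.9, -0.4, 4.2]
opening: -0.004
```

```bash
python3 -c "
from h import *
rows([(504.5,-12.5,86)])
P=viewer.camera_params('wrist'); im2=viewer.grab_frame('wrist')
cv2.imwrite('pics/w4.png',cv2.resize(im2[100:310,230:510],(800,600))[:,:,::-1])"
```

```text
pose [503.8 -34.7  86.1] [-3.14e+00  8.00e-03  3.00e-03] rotvec [-0.001  0.008  0.003]
[0.0008, -0.0222, 0.0001]
```

View pics/w4.png

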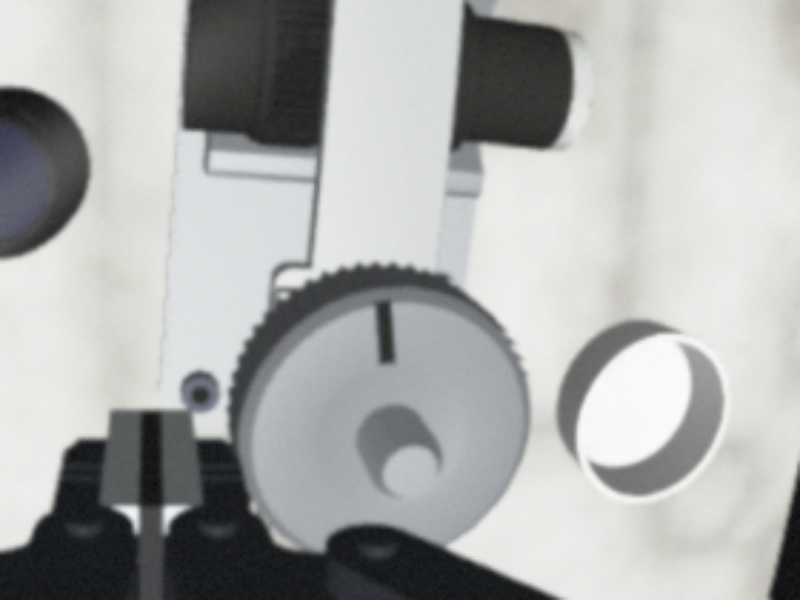

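That stroke gave about 0.93 rad; the index has gone from 38° to 92°. Now a full cycle in one call.

Emit:
{"api": "send_rows", "payload": {
  "plan": [
    [[-0.006,-0.004,0],[0,0,0],-1],
    [[-0.005,-0.023,0],[0,0,0],-1],
    [[0.001,-0.0225,0],[0,0,0],-1],
    [[0.0007,-0.011,0],[0,0,0],-1],
    [[0.0007,0.0,0],[0,0,0],-1]
  ]
}}

```text
clock: 5.62
eef_pos: [503.4, -35.2, 85.7]
tcp_rot: [-3.14, 0.011, 0.005]
contact_force: [-2.4, 1.5, 0.2]
opening: -0.001
```

```bash
python3 -c "
from h import *
rows([(504.5,-12.5,86)])
P=viewer.camera_params('wrist'); im2=viewer.grab_frame('wrist')
cv2.imwrite('pics/w5.png',cv2.resize(im2[100:310,230:510],(800,600))[:,:,::-1])"
```

```text
pose [503.4 -35.2  85.7] [-3.14   0.011  0.005] rotvec [-0.001  0.011  0.005]
[0.0012, -0.0227, -0.0003]
```

View pics/w5.png

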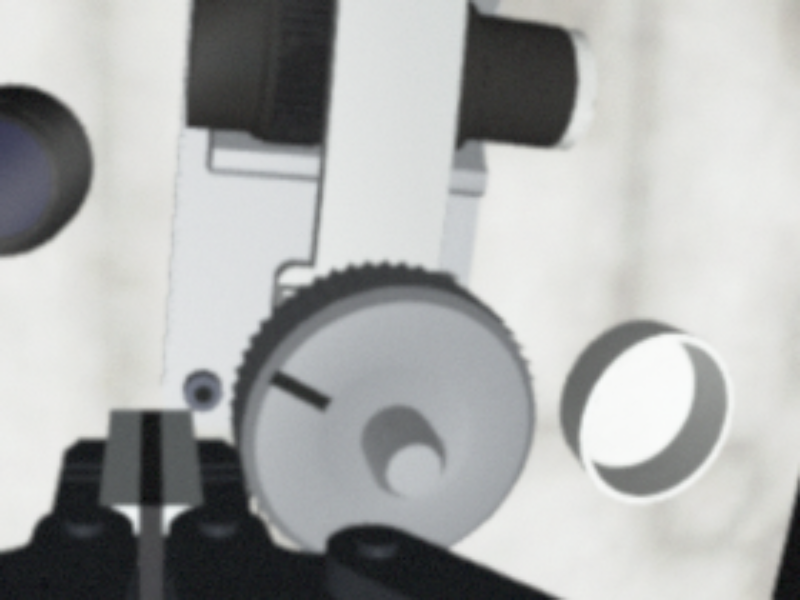

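The index moved from 92° to about 150°, about 1.0 rad for this cycle. I'll continue and trim the small tilt drift.

Emit:
{"api": "send_rows", "payload": {
  "plan": [
    [[-0.006,-0.004,0],[0,0.01,0.005],-1],
    [[-0.005,-0.023,0],[0,0.01,0.005],-1],
    [[0.0013,-0.0225,0],[0,0.01,0.005],-1],
    [[0.0011,-0.011,0],[0,0.01,0.005],-1],
    [[0.0011,0.0,0],[0,0.01,0.005],-1]
  ]
}}

```text
clock: 6.08
eef_pos: [503.5, -36.4, 85.5]
tcp_rot: [-3.141, 0.003, 0.001]
contact_force: [-2.6, 0.6, 0.1]
opening: -0.001
```

```bash
python3 -c "
from h import *
rows([(504.5,-12.5,86)])"
```

```text
pose [503.5 -36.4  85.5] [-3.141e+00  3.000e-03  1.000e-03] rotvec [-0.001  0.003  0.001]
[0.001, -0.0239, -0.0005]
```

Emit:
{"api": "send_rows", "payload": {
  "plan": [
    [[-0.006,-0.004,0],[0,0.004,0.001],-1],
    [[-0.005,-0.024,-0.0005],[0,0.004,0.001],-1],
    [[0.0013,-0.0235,-0.0005],[0,0.004,0.001],-1],
    [[0.0011,-0.012,-0.0005],[0,0.004,0.001],-1],
    [[0.0011,-0.001,-0.0005],[0,0.004,0.001],-1]
  ]
}}

```text
clock: 6.5
eef_pos: [503.2, -34.7, 85.6]
tcp_rot: [-3.14, 0.002, 0.002]
contact_force: [-4.4, 1.2, 0.6]
opening: 0.001
```

```bash
python3 -c "
from h import *
rows([(504.5,-12.5,86)])
P=viewer.camera_params('wrist'); im2=viewer.grab_frame('wrist')
cv2.imwrite('pics/w6.png',cv2.resize(im2[100:310,230:510],(800,600))[:,:,::-1])"
```

```text
pose [503.2 -34.7  85.6] [-3.14e+00  2.00e-03  2.00e-03] rotvec [-0.002  0.002  0.002]
[0.0013, -0.0222, -0.0003]
```

View pics/w6.png

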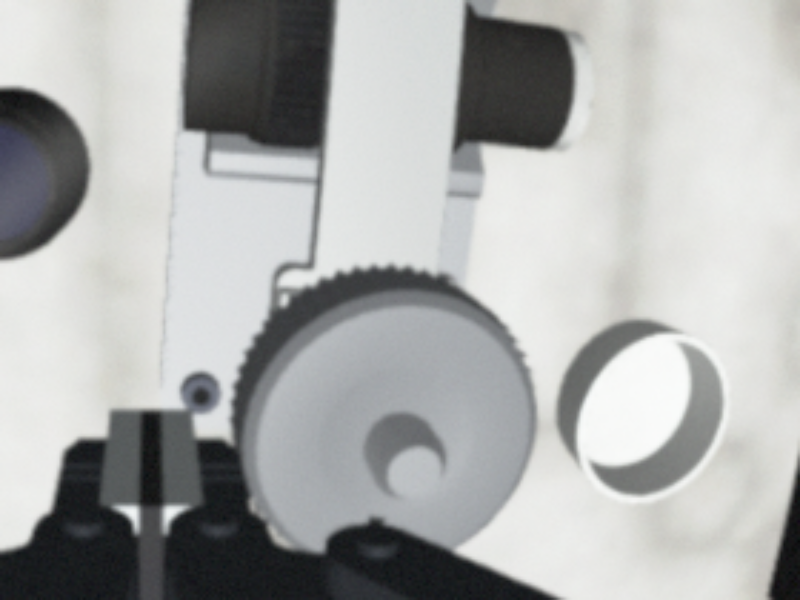

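The index tip is just visible at (377,520), about 262°. That puts the total near 4.55 rad at about 0.96 rad per cycle.

Emit:
{"api": "send_rows", "payload": {
  "plan": [
    [[-0.006,-0.004,0],[0,0.002,0.002],-1],
    [[-0.005,-0.023,-0.0005],[0,0.002,0.002],-1],
    [[0.0015,-0.0225,-0.0005],[0,0.002,0.002],-1],
    [[0.0013,-0.011,-0.0005],[0,0.002,0.002],-1],
    [[0.0013,0.0,-0.0005],[0,0.002,0.002],-1]
  ]
}}

```text
clock: 6.97
eef_pos: [503.4, -35.6, 85.9]
tcp_rot: [-3.14, 0.002, 0.002]
contact_force: [-3.7, 1.7, 0.1]
opening: 0.001
```

Emit:
{"api": "send_rows", "payload": {
  "plan": [
    [[-0.006,-0.004,0],[0,0.002,0.002],-1],
    [[-0.005,-0.023,-0.0005],[0,0.002,0.002],-1],
    [[0.0013,-0.0225,-0.0005],[0,0.002,0.002],-1],
    [[0.0011,-0.011,-0.0005],[0,0.002,0.002],-1],
    [[0.0011,0.0,-0.0005],[0,0.002,0.002],-1]
  ]
}}

```text
clock: 7.38
eef_pos: [503.2, -34.8, 86.1]
tcp_rot: [-3.14, 0.003, 0.002]
contact_force: [-2.7, 0.7, 0.8]
opening: 0.0
```

```bash
python3 -c "
from h import *
rows([(504.5,-12.5,86)])
P=viewer.camera_params('wrist'); im2=viewer.grab_frame('wrist')
cv2.imwrite('pics/w7.png',cv2.resize(im2[100:310,230:510],(800,600))[:,:,::-1])"
```

```text
pose [503.2 -34.8  86.1] [-3.14e+00  3.00e-03  2.00e-03] rotvec [-0.002  0.003  0.002]
[0.0013, -0.0223, 0.0001]
```

View pics/w7.png

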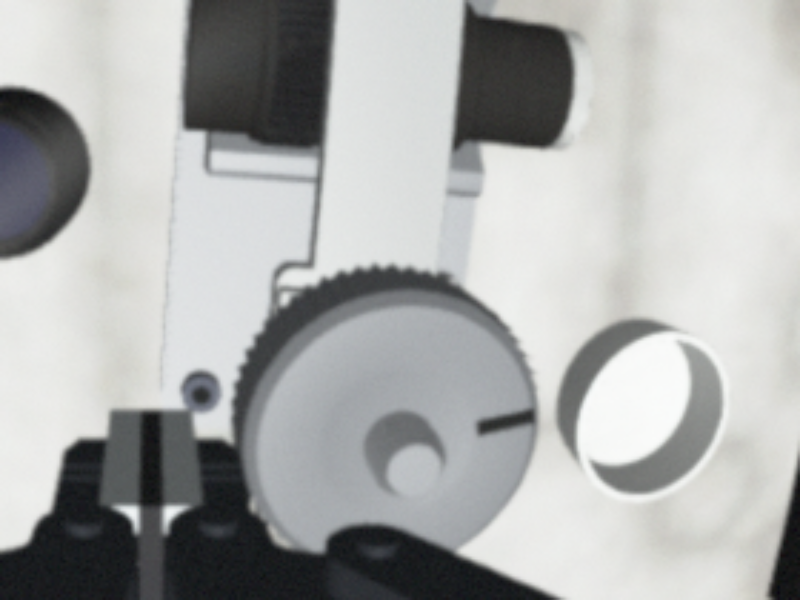

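One full turn plus about 10° is done (about 6.45 rad). I'll continue.

Emit:
{"api": "send_rows", "payload": {
  "plan": [
    [[-0.006,-0.004,0],[0,0.002,0.002],-1],
    [[-0.005,-0.023,0],[0,0.002,0.002],-1],
    [[0.0015,-0.0225,0],[0,0.002,0.002],-1],
    [[0.0013,-0.011,0],[0,0.002,0.002],-1],
    [[0.0013,0.0,0],[0,0.002,0.002],-1]
  ]
}}

```text
clock: 7.85
eef_pos: [503.4, -35.7, 85.8]
tcp_rot: [-3.14, 0.003, 0.002]
contact_force: [-3.7, 1.2, 0.2]
opening: -0.005
```

Emit:
{"api": "send_rows", "payload": {
  "plan": [
    [[-0.006,-0.004,0],[0,0.002,0.002],-1],
    [[-0.005,-0.023,0],[0,0.002,0.002],-1],
    [[0.0013,-0.0225,0],[0,0.002,0.002],-1],
    [[0.0011,-0.011,0],[0,0.002,0.002],-1],
    [[0.0011,0.0,0],[0,0.002,0.002],-1]
  ]
}}

```text
clock: 8.27
eef_pos: [503.1, -34.9, 85.5]
tcp_rot: [-3.139, 0.004, 0.002]
contact_force: [-2.1, 1.6, 1.5]
opening: -0.004
```

Emit:
{"api": "send_rows", "payload": {
  "plan": [
    [[-0.006,-0.004,0],[0,0.002,0.002],-1],
    [[-0.005,-0.023,0],[0,0.002,0.002],-1],
    [[0.0013,-0.0225,0],[0,0.002,0.002],-1],
    [[0.0011,-0.011,0],[0,0.002,0.002],-1],
    [[0.0011,0.0,0],[0,0.002,0.002],-1]
  ]
}}

```text
clock: 8.68
eef_pos: [503.0, -34.1, 85.1]
tcp_rot: [-3.139, 0.005, 0.002]
contact_force: [-2.6, 2.0, 1.9]
opening: -0.004
```

```bash
python3 -c "
from h import *
rows([(504.5,-12.5,86)])
P=viewer.camera_params('wrist'); im2=viewer.grab_frame('wrist')
cv2.imwrite('pics/w8.png',cv2.resize(im2[100:310,230:510],(800,600))[:,:,::-1])"
```

```text
pose [503.  -34.1  85.1] [-3.139e+00  5.000e-03  2.000e-03] rotvec [-0.003  0.005  0.002]
[0.0015, -0.0216, -0.0008]
```

View pics/w8.png

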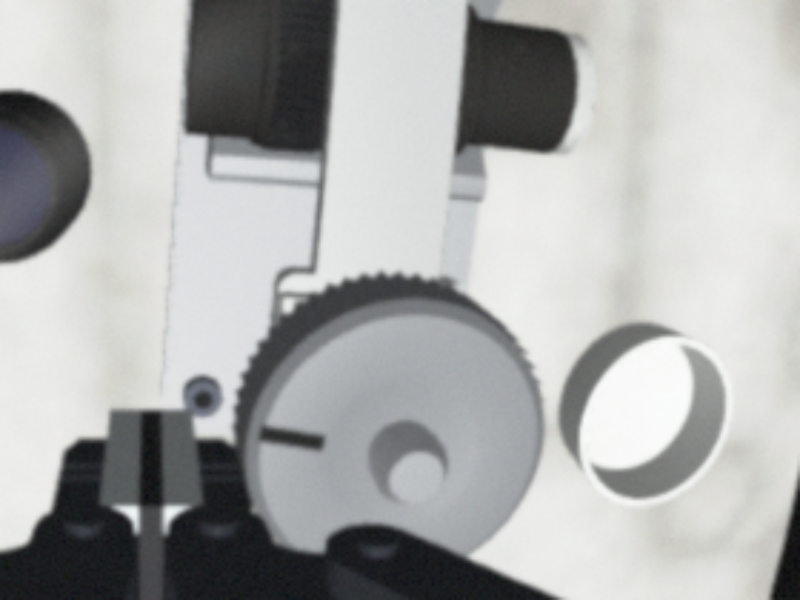

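The index is at about 172°, so the total is about 9.3 rad. Three more cycles, with height and press trimmed.

Emit:
{"api": "send_rows", "payload": {
  "plan": [
    [[-0.006,-0.004,0],[-0.002,0.005,0.002],-1],
    [[-0.005,-0.023,-0.001],[-0.002,0.005,0.002],-1],
    [[0.0017,-0.0225,-0.001],[-0.002,0.005,0.002],-1],
    [[0.0015,-0.011,-0.001],[-0.002,0.005,0.002],-1],
    [[0.0015,0.001,-0.001],[-0.002,0.005,0.002],-1]
  ]
}}

```text
clock: 9.15
eef_pos: [503.3, -35.9, 85.9]
tcp_rot: [-3.141, 0.002, 0.002]
contact_force: [-2.1, 1.4, -0.2]
opening: -0.002
```

Emit:
{"api": "send_rows", "payload": {
  "plan": [
    [[-0.006,-0.004,0],[0,0.002,0.002],-1],
    [[-0.005,-0.023,0],[0,0.002,0.002],-1],
    [[0.0013,-0.0225,0],[0,0.002,0.002],-1],
    [[0.0011,-0.011,0],[0,0.002,0.002],-1],
    [[0.0011,0.0,0],[0,0.002,0.002],-1]
  ]
}}

```text
clock: 9.57
eef_pos: [503.1, -35.1, 85.6]
tcp_rot: [-3.141, 0.003, 0.002]
contact_force: [-3.0, 0.6, -0.2]
opening: 0.001
```

Emit:
{"api": "send_rows", "payload": {
  "plan": [
    [[-0.006,-0.004,0],[0,0.002,0.002],-1],
    [[-0.005,-0.023,0],[0,0.002,0.002],-1],
    [[0.0013,-0.0225,0],[0,0.002,0.002],-1],
    [[0.0011,-0.011,0],[0,0.002,0.002],-1],
    [[0.0011,0.0,0],[0,0.002,0.002],-1]
  ]
}}

```text
clock: 9.98
eef_pos: [503.0, -34.3, 85.2]
tcp_rot: [-3.14, 0.003, 0.002]
contact_force: [-2.5, 0.7, -0.3]
opening: -0.001
```

```bash
python3 -c "
from h import *
rows([(504.5,-12.5,86)])
P=viewer.camera_params('wrist'); im2=viewer.grab_frame('wrist')
cv2.imwrite('pics/w9.png',cv2.resize(im2[100:310,230:510],(800,600))[:,:,::-1])"
```

```text
pose [503.  -34.3  85.2] [-3.14e+00  3.00e-03  2.00e-03] rotvec [-0.001  0.003  0.002]
[0.0016, -0.0218, -0.0007]
```

View pics/w9.png

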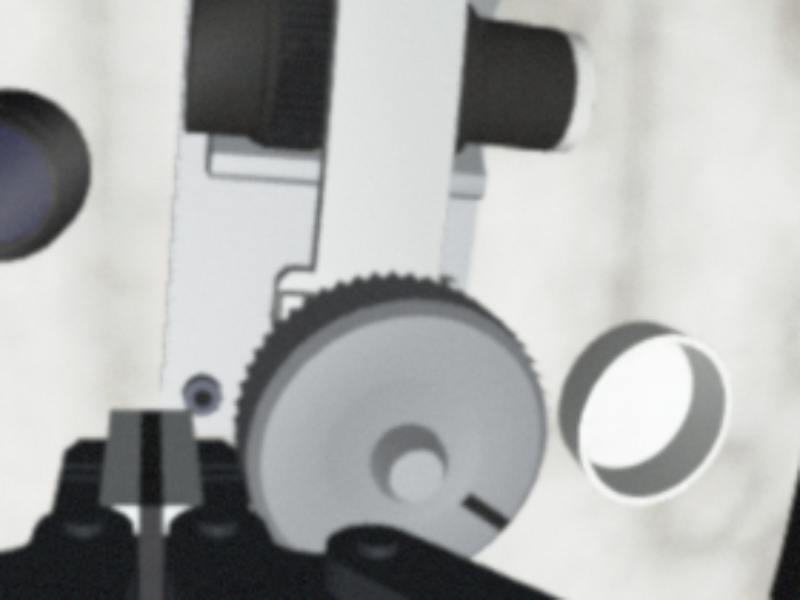

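The index is at about -35°, so the total is about 11.95 rad. One last stroke, then I'll back off and rise.

Emit:
{"api": "send_rows", "payload": {
  "plan": [
    [[-0.006,-0.004,0],[0,0.002,0.002],-1],
    [[-0.005,-0.022,-0.0007],[0,0.002,0.002],-1],
    [[0.0015,-0.0215,-0.0007],[0,0.002,0.002],-1],
    [[0.0014,-0.012,-0.0007],[0,0.002,0.002],-1],
    [[0.0014,-0.003,-0.0007],[0,0.002,0.002],-1]
  ]
}}

```text
clock: 10.45
eef_pos: [503.0, -32.3, 85.8]
tcp_rot: [-3.14, 0.004, 0.001]
contact_force: [-6.9, 1.1, 5.2]
opening: 0.003
```

Emit:
{"api": "send_rows", "payload": {
  "plan": [
    [[-0.01,0,0],[0,0,0],-1],
    [[-0.02,0,0],[0,0,0],-1],
    [[-0.02,-0.0,-0.02],[0,0,0],-1],
    [[-0.02,-0.03,-0.04],[0,0,0],-1],
    [[-0.02,-0.05,-0.04],[0,0,0],-1]
  ]
}}

```text
clock: 10.87
eef_pos: [484.4, 18.5, 128.8]
tcp_rot: [-3.14, -0.001, -0.001]
contact_force: [2.6, 0.5, 0.4]
opening: 0.002
```

```bash
python3 -c "
from h import *
rows([(504.5,-12.5,86)])
P=viewer.camera_params('wrist'); im2=viewer.grab_frame('wrist')
cv2.imwrite('pics/w10.png',cv2.resize(im2[30:310,230:510],(600,600))[:,:,::-1])
for q in [(540.5,-24.0,85.8),(540.5,-24.0,91),(547.5,85,62),(545.3,50.2,80)]: print((proj('wrist',q,P)-[230,30])*600/280)"
```

```text
pose [484.4  18.5 128.8] [-3.14e+00 -1.00e-03 -1.00e-03] rotvec [-0.002 -0.001 -0.001]
[0.0201, 0.0311, 0.0428]
[308.4633936  596.08485842]
[312.98818737 606.00965319]
[340.3244634  197.86934636]
[347.55928306 334.40486474]
```

View pics/w10.png

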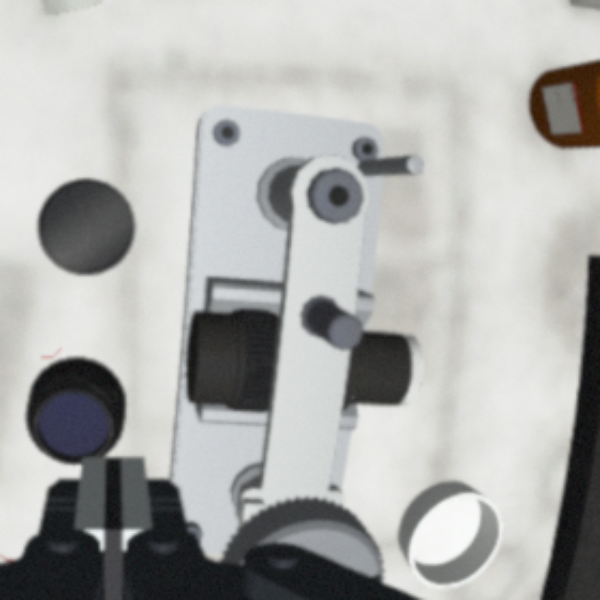

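```bash
python3 -c "
from h import *
im=viewer.grab_frame('scene')
cv2.imwrite('pics/s2.png',cv2.resize(im[165:290,170:295],(600,600),interpolation=2)[:,:,::-1])"
```

```text
(no output)
```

View pics/s2.png

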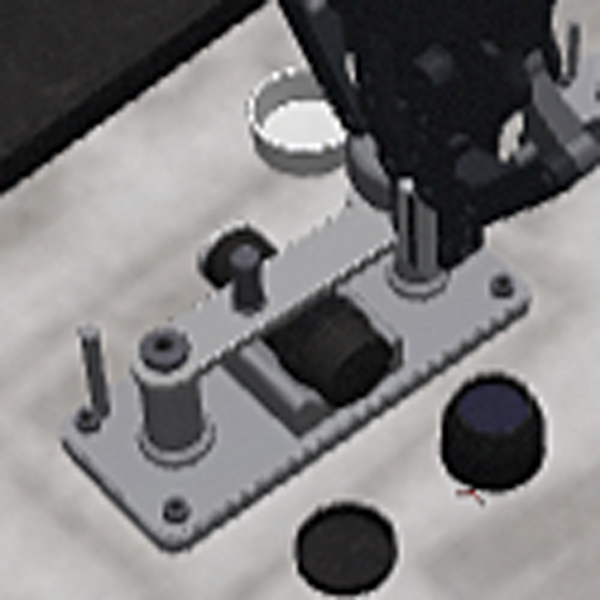

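The arm hides the nut here, so I'll rise for a wrist view of it before pushing the strap.

Emit:
{"api": "send_rows", "payload": {
  "plan": [
    [[0.0,-0.01,-0.025],[0,0,0],-1],
    [[0.0,-0.02,-0.05],[0,0,0],-1],
    [[0,-0.03,-0.07],[0,0,0],-1],
    [[0.0,-0.03,-0.07],[0,0,0],-1],
    [[0.0,-0.03,-0.07],[0,0,0],-1]
  ]
}}

```text
clock: 11.38
eef_pos: [483.6, 49.8, 197.7]
tcp_rot: [-3.14, -0.001, 0.004]
contact_force: [0.2, -0.3, -0.2]
opening: -0.0
```

```bash
python3 -c "
from h import *
rows([(514,47,86)])
P=viewer.camera_params('wrist'); im2=viewer.grab_frame('wrist')
cv2.imwrite('pics/w11.png',cv2.resize(im2[30:310,230:510],(600,600))[:,:,::-1])
for q in [(540.5,-24.0,85.8),(540.5,-24.0,91),(547.5,85,62),(545.3,50.2,80)]: print((proj('wrist',q,P)-[230,30])*600/280)"
```

```text
pose [483.6  49.8 197.7] [-3.14e+00 -1.00e-03  4.00e-03] rotvec [-0.002 -0.001  0.004]
[0.0302, 0.0032, 0.1117]
[256.0563886  568.86018549]
[258.53974799 575.69264793]
[281.27870856 279.48010445]
[281.59440089 381.46099008]
```

View pics/w11.png

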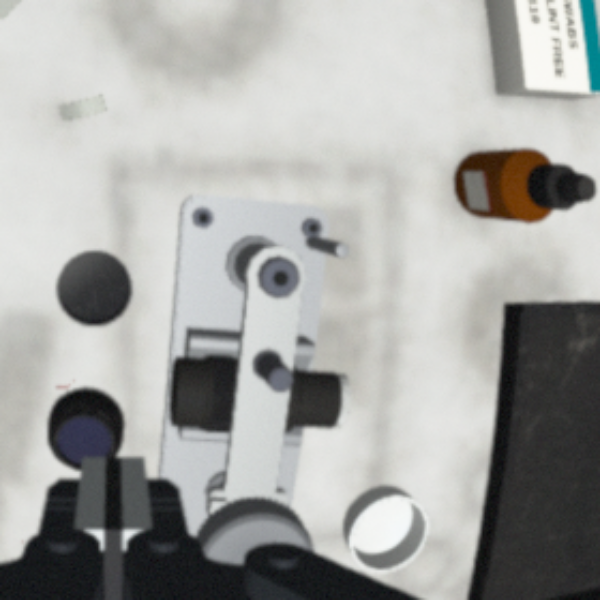

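The gripper still covers the nut, so I'll return to the first viewing pose.

Emit:
{"api": "send_rows", "payload": {
  "plan": [
    [[-0.004,0.02,0.01],[0,0,0],-1],
    [[-0.008,0.04,0.02],[0,0,0],-1],
    [[-0.008,0.06,0.028],[0,0,0],-1],
    [[-0.008,0.071,0.028],[0,0,0],-1],
    [[-0.008,0.071,0.028],[0,0,0],-1]
  ]
}}

```text
clock: 11.85
eef_pos: [474.1, -23.4, 167.3]
tcp_rot: [-3.14, 0.003, 0.001]
contact_force: [1.4, 0.8, -0.4]
opening: 0.006
```

```bash
python3 -c "
from h import *
rows([(514,47,86),(514,47,130)])
P=viewer.camera_params('wrist'); im2=viewer.grab_frame('wrist')
cv2.imwrite('pics/w12.png',cv2.resize(im2[30:310,230:510],(600,600))[:,:,::-1])"
```

```text
pose [474.1 -23.4 167.3] [-3.14e+00  3.00e-03  1.00e-03] rotvec [-0.001  0.003  0.001]
[0.0403, -0.0702, 0.0813]
[0.0402, -0.0703, 0.0373]
```

View pics/w12.png

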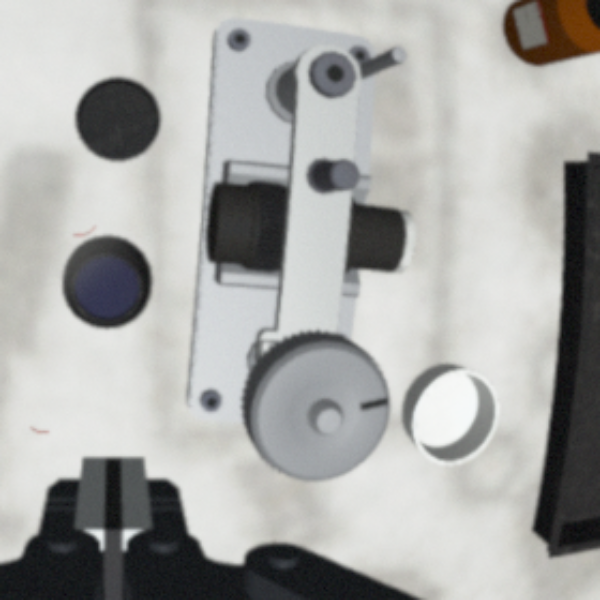

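The index is at about +8°, which is two turns plus a little (about 12.7 rad), and the strap is still closed. I'll go beside the peg now.

Emit:
{"api": "send_rows", "payload": {
  "plan": [
    [[0.008,-0.02,0.007],[0,0,0],-1],
    [[0.02,-0.045,0.015],[0,0,0],-1],
    [[0.037,-0.069,0.03],[0,0,0],-1],
    [[0.037,-0.069,0.06],[0,0,0],-1],
    [[0.037,-0.069,0.081],[0,0,0],-1]
  ]
}}

```text
clock: 12.32
eef_pos: [512.4, 48.8, 86.0]
tcp_rot: [-3.139, 0.001, 0.003]
contact_force: [-1.4, 0.6, -0.4]
opening: 0.003
```

```bash
cat >> h.py <<'E'
PV=np.array([547.,85.])
def pegF(deg,a=12.8,b=11,lead=0):
    t=np.radians(deg); e=np.array([np.cos(t),np.sin(t)]); T=np.array([-e[1],e[0]])
    return PV+35*e-5*T-np.array([a,b])+lead*T
def rel(ps,z=86):
    s=status.sense(); Rm=R.from_euler("xyz",s["tcp_rot"]); print("pose",s["eef_pos"].round(1),"F",s["contact_force"].round(1))
    print("rot",(Rm.inv()*R.from_euler("xyz",[np.pi,0,0])).as_rotvec().round(3))
    for p in ps: print(np.round(p,1),(Rm.inv().apply(np.array([p[0],p[1],z])-s["eef_pos"])/1000).round(4).tolist())
E
python3 -c "
from h import *
rel([pegF(d,12.8,b) for d,b in ((-94,3),(-85,4),(-75,6),(-65,8),(-55,10))])"
```

```text
pose [512.4  48.8  86. ] F [-1.4  0.6 -0.4]
rot [-0.002  0.001  0.003]
[526.8  47.4] [0.0144, 0.0014, -0.0001]
[532.3  45.7] [0.0199, 0.0032, -0.0001]
[538.4  43.9] [0.026, 0.005, -0.0001]
[544.5  43.2] [0.032, 0.0058, -0.0001]
[550.2  43.5] [0.0378, 0.0055, -0.0001]
```

Emit:
{"api": "send_rows", "payload": {
  "plan": [
    [[0.008,0.001,0],[0,0,0],-1],
    [[0.0145,0.0015,0],[0,0,0],-1],
    [[0.02,0.003,0],[0,0,0],-1],
    [[0.026,0.005,0],[0,0,0],-1],
    [[0.032,0.0055,0],[0,0,0],-1]
  ]
}}

```text
clock: 12.73
eef_pos: [545.6, 43.1, 87.2]
tcp_rot: [-3.139, -0.001, 0.003]
contact_force: [-1.9, -0.6, -0.4]
opening: -0.002
```

```bash
python3 -c "
from h import *
rel([pegF(d,a,11) for d,a in ((-55,12.8),(-45,12.8),(-35,11),(-25,9),(-15,7))])
P=viewer.camera_params('wrist'); im2=viewer.grab_frame('wrist')
cv2.imwrite('pics/w13.png',cv2.resize(im2[30:310,200:480],(600,600))[:,:,::-1])"
```

```text
pose [545.6  43.1  87.2] F [-1.9 -0.6 -0.4]
rot [-0.002 -0.001  0.003]
[550.2  42.5] [0.0046, 0.0006, 0.0012]
[555.4  45.7] [0.0098, -0.0026, 0.0012]
[561.8  49.8] [0.0162, -0.0067, 0.0012]
[567.6  54.7] [0.022, -0.0115, 0.0012]
[572.5  60.1] [0.0269, -0.017, 0.0012]
```

View pics/w13.png

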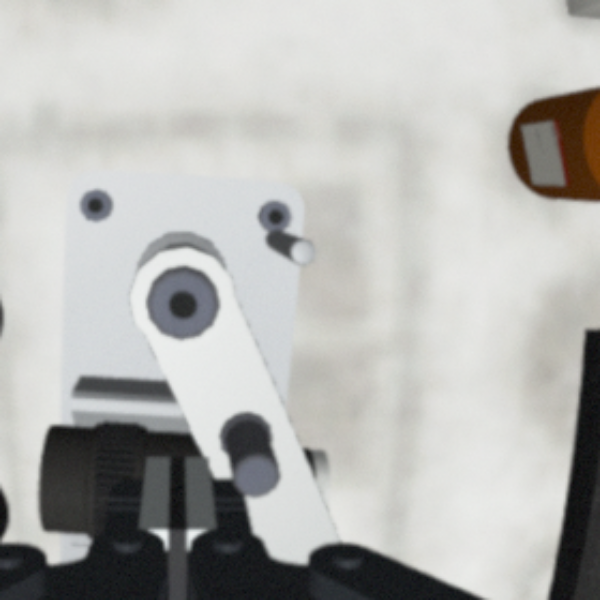

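The strap has swung about 27°; the peg at (258,470) rides on the finger's +x side. I'll continue round the corner.

Emit:
{"api": "send_rows", "payload": {
  "plan": [
    [[0.005,0.0005,0.001],[0,0,0],-1],
    [[0.01,-0.0015,0.001],[0,0,0],-1],
    [[0.014,-0.004,0.001],[0,0,0],-1],
    [[0.0175,-0.008,0.001],[0,0,0],-1],
    [[0.02,-0.012,0.001],[0,0,0],-1]
  ]
}}

```text
clock: 13.2
eef_pos: [568.2, 55.2, 86.7]
tcp_rot: [-3.14, -0.004, 0.002]
contact_force: [-0.8, -2.2, 1.2]
opening: -0.003
```

```bash
python3 -c "
from h import *
rel([pegF(d,a,11) for d,a in ((-35,12.8),(-35,11),(-25,9),(-15,7),(-7,6))])
P=viewer.camera_params('wrist'); im2=viewer.grab_frame('wrist')
cv2.imwrite('pics/w14.png',cv2.resize(im2[30:310,200:480],(600,600))[:,:,::-1])"
```

```text
pose [568.2  55.2  86.7] F [-0.8 -2.2  1.2]
rot [-0.002 -0.004  0.002]
[560.   49.8] [-0.0082, 0.0053, 0.0007]
[561.8  49.8] [-0.0064, 0.0053, 0.0007]
[567.6  54.7] [-0.0006, 0.0005, 0.0007]
[572.5  60.1] [0.0043, -0.0049, 0.0008]
[575.1  64.8] [0.0069, -0.0096, 0.0008]
```

View pics/w14.png

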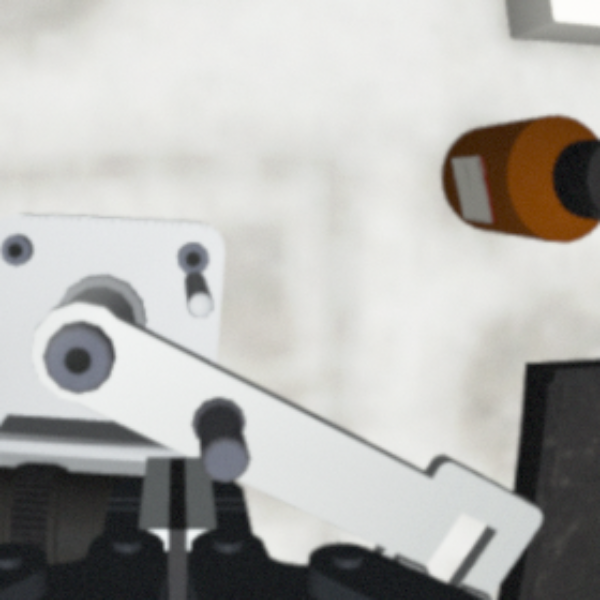

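The strap is about 64° open, with the peg now at the finger's front-right corner. I'll push on in +y towards the stop.

Emit:
{"api": "send_rows", "payload": {
  "plan": [
    [[0.003,-0.003,0.0005],[0,-0.003,0],-1],
    [[0.005,-0.006,0.0005],[0,-0.003,0],-1],
    [[0.006,-0.009,0.0005],[0,-0.003,0],-1],
    [[0.0065,-0.0105,0.0005],[0,-0.003,0],-1],
    [[0.0065,-0.012,0.0005],[0,-0.003,0],-1]
  ]
}}

```text
clock: 13.67
eef_pos: [574.5, 66.3, 86.1]
tcp_rot: [3.141, -0.0, 0.004]
contact_force: [-2.3, -22.4, 3.1]
opening: -0.004
```

```bash
python3 -c "
from h import *
rel([pegF(-7,6,11)])
P=viewer.camera_params('wrist'); im2=viewer.grab_frame('wrist')
cv2.imwrite('pics/w15.png',cv2.resize(im2[30:310,200:480],(600,600))[:,:,::-1])"
```

```text
pose [574.5  66.3  86.1] F [ -2.3 -22.4   3.1]
rot [ 0.001 -0.     0.004]
[575.1  64.8] [0.0006, 0.0015, 0.0001]
```

View pics/w15.png

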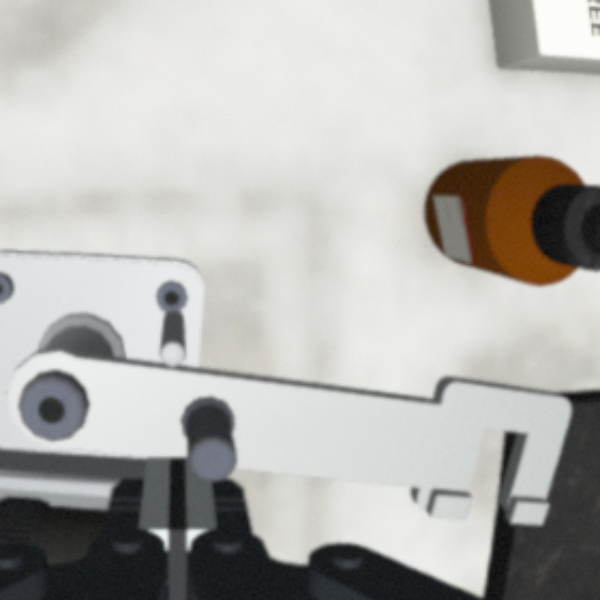

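The reading is 22 N, and the strap lies against the stop pin at (173,358). I'll back off, rise and check.

Emit:
{"api": "send_rows", "payload": {
  "plan": [
    [[0,0.005,0],[0,0,0],-1],
    [[-0.003,0.01,0],[0,0,0],-1],
    [[-0.003,0.01,-0.03],[0,0,0],-1],
    [[-0.01,0.01,-0.07],[0,0,0],-1],
    [[-0.03,0.01,-0.1],[0,0,0],-1]
  ]
}}

```text
clock: 14.13
eef_pos: [546.7, 56.4, 188.3]
tcp_rot: [3.141, -0.004, 0.004]
contact_force: [0.6, 0.5, 1.3]
opening: 0.003
```

Emit:
{"api": "send_rows", "payload": {
  "plan": [
    [[-0.03,0.02,0],[0,0,0],-1],
    [[-0.06,0.045,0],[0,0,0],-1],
    [[-0.09,0.07,0],[0,0,0],-1],
    [[-0.12,0.08,0],[0,0,0],-1],
    [[-0.14,0.08,0],[0,0,0],-1]
  ]
}}

```text
clock: 14.55
eef_pos: [404.1, -25.3, 187.6]
tcp_rot: [3.141, -0.003, 0.002]
contact_force: [-0.3, 0.1, 0.3]
opening: 0.008
```

```bash
python3 -c "
from h import *
print(status.sense()['eef_pos'],status.sense()['contact_force'])
w=viewer.grab_frame('wrist'); s=viewer.grab_frame('scene'); t=viewer.grab_frame('top')
cv2.imwrite('pics/w16.png',w[:,:,::-1])
cv2.imwrite('pics/st.png',np.hstack([cv2.resize(s[165:290,170:295],(400,400)),cv2.resize(t[110:235,180:305],(400,400))])[:,:,::-1])
for l,z,px0 in(('lens_cap',4,(211.7,216.8)),('loupe',20,(248,219.3)),('screw_cup',12,(279,136))):
  for r in viewer.cut_out(l,'scene')[:2]:
    ys,xs=np.nonzero(r['mask']); print(l,r['p'],xs.mean(),ys.mean())
"
```

```text
[404.10636534 -25.30744957 187.5954207 ] [-0.34799371  0.08756037  0.31952433]
loupe 0.79 272.4760869565217 254.52391304347827
loupe 0.51 241.94262295081967 277.76229508196724
screw_cup 0.79 233.0317848410758 189.63814180929094
screw_cup 0.4 231.59577278731837 230.18626155878468
```

View pics/w16.png

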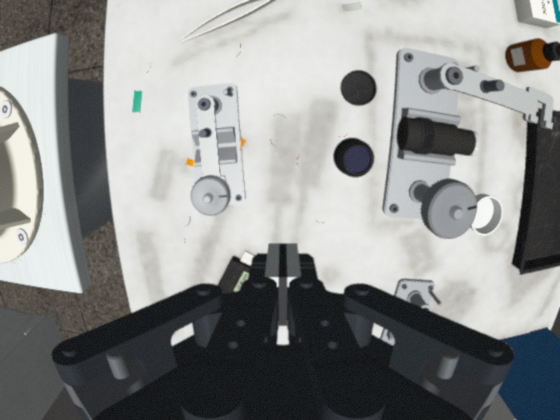

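View pics/st.png

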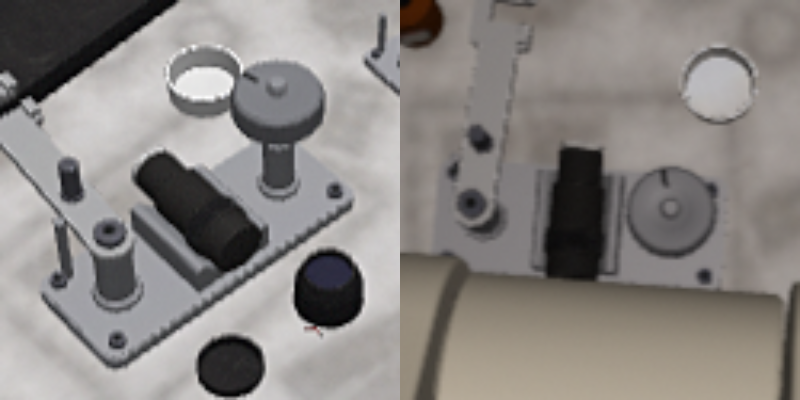

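```bash
python3 -c "
from h import *
f=lambda p:(180-.3+(p[0]-400)/3.2,110-.3+p[1]/3.2)
g=lambda p:(170-.3+p[0]/3.2,165-.3+p[1]/3.2)
for c,a,b in(('top',f((472,205)),f((479,133))),('scene',g((110,232)),g((69,164)))):
  A=at(c,a,62);B=at(c,b,80);print(c,A,B,np.arctan2(*(B-A)[[1,0]])+np.pi/2+.063,np.linalg.norm((B-A)[:2]))
"
```

```text
top [545.90052298  84.26798265  62.        ] [581.90422684  78.78629662  80.        ] 1.4827033050722689 36.4186157466632
scene [545.50498791  86.36818685  62.        ] [580.78567446  80.97013252  80.        ] 1.481970665973846 35.691257113621496
```

The strap measures 1.48 rad from both cameras. The nut index is about two turns on, the lens and neighbours are in place, and the arm is clear. Handing in.

```bash
python3 -c "
from rig import job
print(job.sign_off())"
```

```text
the job is handed in; nothing more can be done
None
```

The lens holder is open and the job is handed in at about 15 s of the 67 s allowed; the hand-in reports no verdict.

**Nut:** I rolled the shut fingertip along the near side of the rim in about a dozen short strokes. An earlier attempt to orbit the nut without turning the finger lost contact at the corner, so I went back to straight strokes. The index line counted about two turns plus 8°, roughly 12.7 rad.

**Strap:** I pushed it by its peg until it met the stop pin, where the force rose to 22 N. After backing off, it measured 1.48 rad from both the top and scene cameras.

**Last checks:**
- **Lens:** it still lies in its V-block by eye; I did not measure its shift.
- **Loupe and cup:** both were within half a pixel of their starting positions in the scene view.
- **Cap:** the detector did not report it under its own name in the last picture. The detector's second, low-confidence loupe hit was on the cap, about 1 px from where it started, and by eye it had not moved.
- **Robot:** it was clear of everything, with about 0 N contact force.

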